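Present a loaded sample carrier to the code reader

ROBOT

A 6-joint arm with a two-finger parallel gripper is mounted at the origin on the work surface. World frame = base frame: x ahead of the robot, y to its left, z up, the work surface at z = 0. Lengths are in m, angles in rad, forces in N, time in s.
With the tool pointing down it reaches from about 0.35 to 0.875 m from the base axis. Payload 4.2 kg.
Tool frame: the origin (TCP) lies on the mounting face of the last link; the fingertips stand 173 mm ahead of it and the grasp point (between the pads) lies 155 mm ahead of it; x points along the fingers, y is the direction in which the jaws open and shut, and the axes are right-handed (so a half turn about x gives the same grasp; the last joint's range is limited). The gripper opens to 85 mm and grips with 20 to 120 N. Pads are 22 mm wide; open, the fingers measure 114 mm over their backs; the gripper's body (76 mm by 85 mm) begins 54 mm behind the grasp point. The pads swing forward as they close: fully open they stand 13 mm farther back than shut.
Start: joints at [-0.855, 0.385, 0.008, 0, -1.194, -0.259], TCP at [0.276, -0.561, 0.405] pointing down, gripper open.
Joint ranges: [-3.14, 3.14], [-1.21, 2.06], [-1.07, 1.41], [-3.16, 2.05], [-2.99, -0.16], [-3.1, 3.1]. Speed limits (rad/s): [2.79, 2.79, 3.14, 3.14, 3.14, 3.14].

INTERFACE

Orientations are given as a unit quaternion [w, x, y, z].
In Python, from cell import * gives the robot as it stands.
- The arm moves only by the tool arm_command, never from a script. Its arguments are lists of equal length, an entry for each row: "hand": the closure, from 0 (fully open) to 1 (shut); "dp": the shift along the tool's x, y, z in cm, a list of three; "rot": the turn, a rotation vector about the tool's x, y, z in rad, a list of three. A call has exactly 10 rows; each row shifts and turns the commanded pose from where the row before left it, along the tool's axes as they then stand; what a row does not reach is not made up. A row lasts 1/10 s, in which the tool goes at most 50 mm and 8.59 degrees, less where a joint would pass 70% of its speed; a pose out of reach is approached as far as the arm can. A call is refused whole if a number of a shift passes 5 or a number of a turn 0.15, either way. A call with a gripper value outside its range is refused whole. The fingers move at their own pace and stop on an object; "newtons" is the grip in N (left out, the last holds). Time passes only in rows, so rows that do not move let the fingers close, or fill a call up. It gives the time, the measured TCP pose, the force and the opening at its end, in the units of the state.
- state(): the state, without advancing time (a new reading comes with each control period).
- read_camera(name): name is "scene" or "top" or "wrist"; returns a dict with "pixels" (384x512x3 uint8, red, green, blue), "vfov" (degrees; the focal length in pixels is half the picture's height over the tangent of half this angle, whatever the lens; pixels are square), "cx", "cy" (the principal point, pixels), "k1" (the pictures are not rectified: a ray, as slopes to the right and down, at radius r is drawn at 1 + k1 r^2 times it, then the intrinsics apply), "cam_to_world" (4x4, takes a point from camera to world coordinates); the wrist camera has in their place "T_tool_cam" (4x4, takes a point from camera to tool coordinates, whose origin is the TCP and whose axes are the tool frame's). Camera axes: x right, y down, z forward; pixel columns grow to the right and rows downward; lengths in m; the calibration is good to about 2 mm. A picture is of the moment at which its call begins: read the wrist's pose just before it. There is no depth.
- hand_in(): hands the job in, once; it reports no verdict.
Trained networks look in a picture, given as the dict that the camera call returned (one of the last four; its "shot" number tells which), for a name from the list of things; names that differ only in an ending like _2 or _b are one class to them, and where a whole thing is asked for, a point or a joint stands for the part that bears it (a point fixed in the world has none). Each returns a list of dicts, best first, with "score" (0 to 1); they miss things now and then, are a little off and sometimes report something else, mostly with a low value. They report only what shows in the picture. A call takes as long as a camera call. They do not tell look-alikes from the thing itself.
- silhouettes(picture, thing): "mask" (384x512 bool, what is visible of it) and "position" ([column, row] in pixels, amid what is visible of it).
The state is a dict: "clock": time; "q": joint angles; "dq": joint speeds; "joint_torque": joint torques, N m; "eef_pos": TCP position; "ee_rot": TCP orientation; "contact_force": force on the tool from outside, world axes, zero at the start; "torque": the same for the moment, N m; "grip_width": opening from 0.0 (shut) to 1.0 (fully open).
Only numpy, scipy, OpenCV 4.12 (cv2) and the standard library are available. Lean on these libraries where they do the work, as an engineer would, in place of code of your own. Each camera call takes 0.05 s, during which the arm holds its last target.

TASK

Set the short wide sample jar gently down, upright, on the white carrier tray so that it covers the small round read opening in the deck, and let go of it. Then pick the tray up by its handle and carry it level to the code reader, with the jar staying put over the opening and the loose steel ball staying in its pocket; leave the tube rack, the reagent bottle and the mortar where they are. Finish while holding the tray: still and level, its underside about 5 cm above the reader's glass and the read opening centred over the glass, not resting on anything and not let go.

Things in the scene. Friction and masses are not known exactly. Their poses are not given: they have to be found in the camera images.
- carrier: White carrier tray, 258 x 134 mm, 0.38 kg, loose on the bench to the left or right. Origin at the centre of its underside; x along its length to the read-opening end, z up. Deck top at 10 mm; lip 4 mm thick all round, top at 18 mm. Bail handle across the middle (x = 0): steel uprights at y = +-65 mm, a steel strip along y at 112 to 115 mm, 14 mm wide, and on it the black grip (top at 120 mm).
- carrier_seat (a point): Centre of the round read opening (20 mm across, right through the deck), on the deck's top face, 80 mm from the handle towards carrier +x. The jar stands here on the flat deck; 10 mm above the underside. Axes as the carrier's.
- carrier_pocket (a point): Centre of the floor of the round ball pocket, 80 mm from the handle towards carrier -x: a flat-bottomed recess 44 mm across and 4 mm deep in the deck, its floor 6 mm above the underside. Axes as the carrier's.
- carrier_grip (a point): Centre of the handle's black grip, 110 mm above the carrier's underside. Axes as the carrier's; the grip is 100 mm long in y, 20 mm high, 18 mm thick in x and is pinched across x.
- jar: Short wide sample jar, round, 44 mm across and 56 mm tall, off-white body with a ribbed white screw lid, closed, about 0.08 to 0.15 kg. Stands on the bench in the middle, between carrier and reader. Origin at the centre of its underside, z up.
- ball_center (a point): Centre of the loose steel grinding ball, 30 mm across, 0.11 kg, free to roll inside the carrier's pocket; when it rests there its centre is 15 mm above the pocket's floor.
- reader: Grey upward-looking code reader, fixed to the bench, 130 x 120 mm and 43 mm high. Origin at the centre of its underside, z up. Left or right, opposite the carrier.
- reader_window (a point): Centre of the reader's dark glass window (90 x 70 mm), flush with its top face, 43 mm above the bench. z up.
- rack: Bystander: yellow rack of small white-capped tubes, 124 x 264 mm, 47 mm high, at the far side of the bench. Origin at the centre of its underside, long side along its y.
- reagent: Bystander: amber reagent bottle with narrow neck, 52 mm across, 110 mm high, standing behind the jar. Origin at the centre of its underside.
- mortar: Bystander: white ceramic mortar bowl, 76 mm across, 40 mm high, at the far left. Origin at the centre of its underside.
Not all that is in view belongs to the job. Of the things that look like the jar, take the one that is farthest to the robot's left at the start. Several things look just like the reader: the one meant starts nearest to the robot's base.

How it is judged:
By the outcome, as a careful person would: the job done as asked, in the order asked, and still so for the second after the job is handed in, while the arm keeps its last pose, push and grip.
It also fails if it takes over 64 s, if anything falls off the work surface, if the arm or the gripper's body presses on something with over 40 N, if the wrist force passes 120 N, or if a joint passes its speed limit or range.

## Working session

There is one attempt and no reset: what is moved stays moved. The work goes in short steps, Python scripts to look and compute and a tool call to move; the robot and the scene stay as the last step left them, time stands still between calls to the robot, and variables do not carry over. Pictures are saved under pics/ and viewed, and the job is handed in when it is done.

Besides the shell and the picture viewer there is one more tool, called as a command line: name --argument value ..., lists and objects as JSON in quotes. arm_command: Moves the arm, as the interface text tells. Its arguments: {"type":"object","properties":{"hand":{"type":"array"},"dp":{"type":"array"},"rot":{"type":"array"},"newtons":{"type":"number"}},"required":["hand","dp","rot"]}

```bash
mkdir -p pics; ls
cat > h.py <<'E'
from cell import *
import numpy as np, cv2
from scipy.spatial.transform import Rotation as R
def save(p,n,crop=None,s=1):
    im=p["pixels"][:,:,::-1]
    if crop: im=im[crop[1]:crop[3],crop[0]:crop[2]]
    if s!=1: im=cv2.resize(im,None,fx=s,fy=s,interpolation=cv2.INTER_CUBIC)
    cv2.imwrite("pics/"+n,im)
def tool():
    s=state(); q=s["ee_rot"]; T=np.eye(4); T[:3,:3]=R.from_quat([q[1],q[2],q[3],q[0]]).as_matrix(); T[:3,3]=s["eef_pos"]; return T
def cam(p,T=None):
    return np.array(p["cam_to_world"]) if "cam_to_world" in p else T@np.array(p["T_tool_cam"])
def K(p):
    f=192/np.tan(np.radians(p["vfov"])/2); return np.array([[f,0,p["cx"]],[0,f,p["cy"]],[0,0,1]])
def ray(p,uv,T=None):
    C=cam(p,T); u=cv2.undistortPoints(np.array([[uv]],float),K(p),np.array([p["k1"],0,0,0.]))[0,0]
    return C[:3,3],C[:3,:3]@np.array([u[0],u[1],1])
def atz(p,uv,z,T=None):
    o,d=ray(p,uv,T); return o+d*(z-o[2])/d[2]
def proj(p,X,T=None):
    C=np.linalg.inv(cam(p,T)); X=np.atleast_2d(X)
    return cv2.projectPoints(X.reshape(-1,1,3).astype(float),cv2.Rodrigues(C[:3,:3])[0],C[:3,3],K(p),np.array([p["k1"],0,0,0.]))[0][:,0]
E
python3 - <<'E'
from h import *
s=state();print(s)
for n in("scene","top"):
    p=read_camera(n);save(p,n+"0.png",None,1.5);print(n,p["vfov"],p["k1"],p["cam_to_world"])
    for t in("carrier","jar","reader","carrier_grip","ball_center"):
        for d in silhouettes(p,t): 
            uv=d["position"];print(t,round(d["score"],2),uv,d["mask"].sum(),atz(p,uv,0.03).round(3))
E
```

```text
pics
{'clock': 0.0, 'q': array([-8.55377918e-01,  3.85550933e-01,  6.59835095e-03, -5.13316556e-04,
       -1.19397846e+00, -2.58632033e-01]), 'dq': array([ 9.00741818e-04,  6.81822031e-04, -1.79180201e-03,  1.48051336e-03,
       -5.66379899e-04,  7.23443722e-05]), 'joint_torque': array([ 2.76233886e-04, -3.92287838e+01,  1.88401222e+01,  4.18628141e+00,
       -4.67122023e-03, -8.35970386e-07]), 'eef_pos': array([ 0.27562189, -0.56070526,  0.40361168]), 'ee_rot': array([ 0.68855485, -0.15928674,  0.68896314,  0.16077858]), 'contact_force': array([-0.82439743,  0.20667672,  0.41858878]), 'torque': array([ 0.01837021,  0.0045357 , -0.07486158]), 'grip_width': 1.0029181002033951}
scene 51.48278313634542 -0.03268051816187379 [[-0.848475    0.32178919 -0.42016889  1.04087296]
 [ 0.52900977  0.53885913 -0.6555757   0.74267833]
 [ 0.01545467 -0.77851304 -0.62743813  0.71243171]
 [ 0.          0.          0.          1.        ]]
carrier 0.95 [223.4, 144.6] 2356 [ 0.543 -0.259  0.03 ]
carrier 0.59 [240.6, 197.7] 656 [0.631 0.008 0.03 ]
jar 0.84 [264.5, 157.9] 312 [ 0.47  -0.125  0.03 ]
jar
[... 450 characters left out ...]
8816 -0.12915837734679705 [[ 0.05159362 -0.96962689  0.23908531  0.33692754]
 [-0.99865897 -0.05112025  0.00818478  0.06860981]
 [ 0.00428592 -0.23918697 -0.97096407  1.28313778]
 [ 0.          0.          0.          1.        ]]
carrier 0.88 [387.1, 244.0] 4459 [ 0.52 -0.26  0.03]
jar 0.61 [323.9, 226.9] 251 [ 0.558 -0.091  0.03 ]
jar 0.61 [140.5, 162.7] 549 [0.709 0.415 0.03 ]
jar 0.59 [295.3, 252.1] 223 [ 0.487 -0.017  0.03 ]
jar 0.53 [332.2, 258.2] 245 [ 0.476 -0.114  0.03 ]
reader 0.85 [199.6, 170.3] 2216 [0.696 0.25  0.03 ]
reader 0.78 [193.9, 246.5] 2286 [0.488 0.248 0.03 ]
reader 0.6 [108.2, 245.6] 2367 [0.477 0.476 0.03 ]
carrier_grip 0.78 [388.0, 240.1] 4723 [ 0.531 -0.262  0.03 ]
```

View pics/scene0.png

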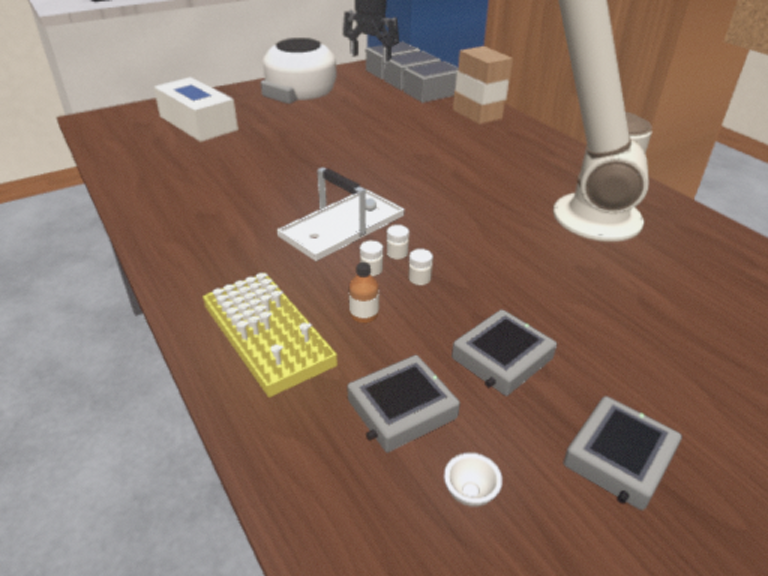

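View pics/top0.png

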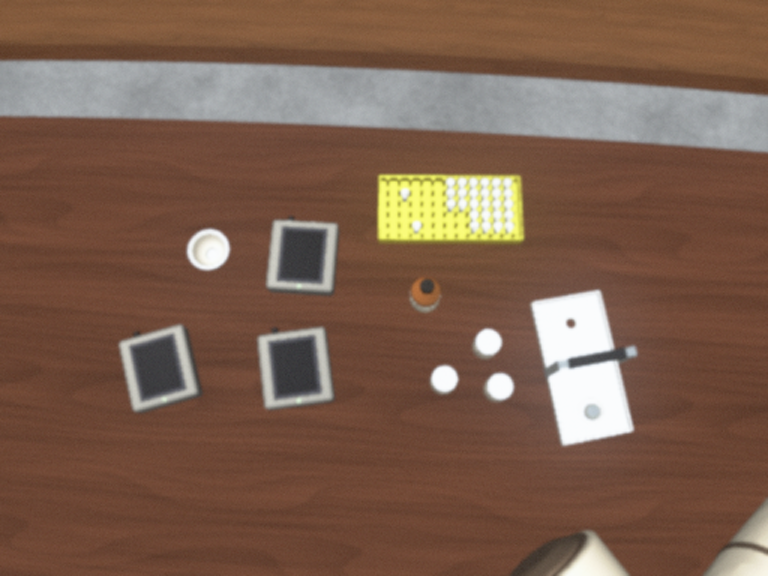

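Look-alikes, in the 1.5x top view:
- Jars: (444,379), (488,342) and (499,386). The mortar at (208,249) is only a network false hit. The farthest left (+y) is (444,379).
- Readers: (302,256), (295,368) and (160,368). The nearest the base is (295,368).

I'll check both in a crop and refine them.

Run:
```python
from h import *
p=read_camera("top");save(p,"top1.png",(160,180,430,310),2.9)
T=tool();w=read_camera("wrist");save(w,"wrist0.png",None,1.5);print(w["vfov"],w["k1"],w["T_tool_cam"])
def c(m):
    return max(cv2.findContours(m.astype(np.uint8),cv2.RETR_EXTERNAL,cv2.CHAIN_APPROX_NONE)[0],key=cv2.contourArea)
im=p["pixels"].astype(int)
# white pixel segmentation
wh=((im.min(2)>150)).astype(np.uint8)
n,l,st,ce=cv2.connectedComponentsWithStats(wh)
for i in range(1,n):
    if 80<st[i,4]<6000: print(i,st[i],ce[i].round(1),atz(p,ce[i],.056).round(3))
for d in silhouettes(p,"carrier")[:1]:
    print(cv2.boxPoints(cv2.minAreaRect(c(d["mask"]))))
for d in silhouettes(p,"reader"):
    b=cv2.boxPoints(cv2.minAreaRect(c(d["mask"]))); print(d["position"],[atz(p,x,.035)[:2].round(3) for x in b])
s=read_camera("scene")
save(s,"scene1.png",(170,100,380,270),3.5)
ims=s["pixels"].astype(int)
for nm,P in (("jar",p),("jar",s)):
    for d in silhouettes(P,nm): print(d["position"],np.nonzero(d["mask"])[0].min(),np.nonzero(d["mask"])[0].max(), atz(P,d["position"],.028).round(3))
```

```text
65.44287818634636 -0.06720848830677568 [[-2.91608045e-04 -2.68256833e-01  9.63347386e-01  3.04653534e-02]
 [ 9.99999790e-01  4.78645281e-04  4.35987949e-04 -5.28728733e-04]
 [-5.78058427e-04  9.63347311e-01  2.68256637e-01 -6.71478810e-02]
 [ 0.00000000e+00  0.00000000e+00  0.00000000e+00  1.00000000e+00]]
33 [297 118   7  23 125] [300.1 128.6] [ 0.821 -0.017  0.056]
34 [ 305  118   38   38 1012] [324.7 135.1] [ 0.806 -0.084  0.056]
36 [178 147  46  46 706] [200.7 170.4] [0.688 0.243 0.056]
38 [125 153  28  27 610] [138.5 166. ] [0.692 0.412 0.056]
39 [ 354  193   69  104 4478] [387.4 245. ] [ 0.514 -0.253  0.056]
40 [ 80 217  51  56 767] [105.  244.7] [0.476 0.477 0.056]
41 [173 219  48  52 786] [195.8 245. ] [0.489 0.24  0.056]
42 [317 219  18  18 257] [325.2 227.7] [ 0.551 -0.091  0.056]
44 [287 244  19  18 260] [295.8 252.2] [ 0.484 -0.017  0.056]
45 [324 249  19  18 268] [332.9 257.3] [ 0.476 -0.112  0.056]
46 [498 345  14  20 153] [506.6 356. ] [ 0.24  -0.569  0.056]
47 [373 359  44  25 555] [395.2 375. ] [ 0.19  -0.275  0.056]
48 [479 367  33  17 433] [497.6 376.1] [ 0.189 -0.
[... 163 characters left out ...]
]), array([0.432, 0.397]), array([0.396, 0.516])]
[197.6, 244.6] [array([0.554, 0.32 ]), array([0.577, 0.195]), array([0.436, 0.168]), array([0.414, 0.289])]
[202.6, 170.9] [array([0.625, 0.306]), array([0.77 , 0.306]), array([0.764, 0.18 ]), array([0.619, 0.184])]
[399.2, 272.7] [array([ 0.441, -0.258]), array([ 0.461, -0.278]), array([ 0.441, -0.299]), array([ 0.421, -0.279])]
[295.5, 255.8] 245 261 [ 0.478 -0.018  0.028]
[138.1, 164.8] 153 179 [0.703 0.421 0.028]
[332.5, 255.8] 250 267 [ 0.483 -0.115  0.028]
[395.7, 273.4] 269 280 [ 0.444 -0.283  0.028]
[280.7, 175.1] 166 189 [ 0.476 -0.026  0.028]
[263.6, 158.0] 150 172 [ 0.471 -0.128  0.028]
[249.5, 168.3] 161 183 [ 0.537 -0.102  0.028]
```

View pics/top1.png

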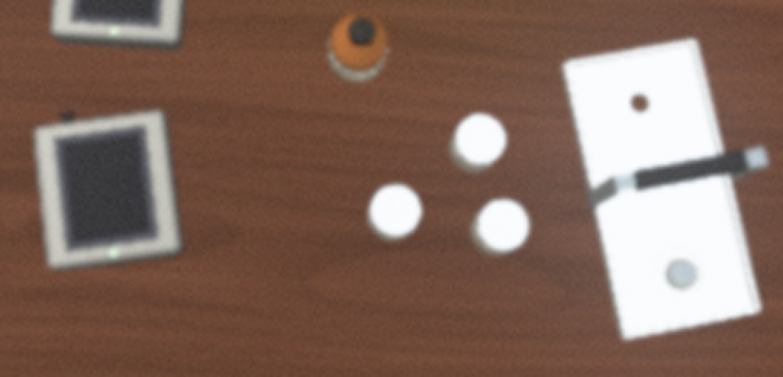

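View pics/wrist0.png

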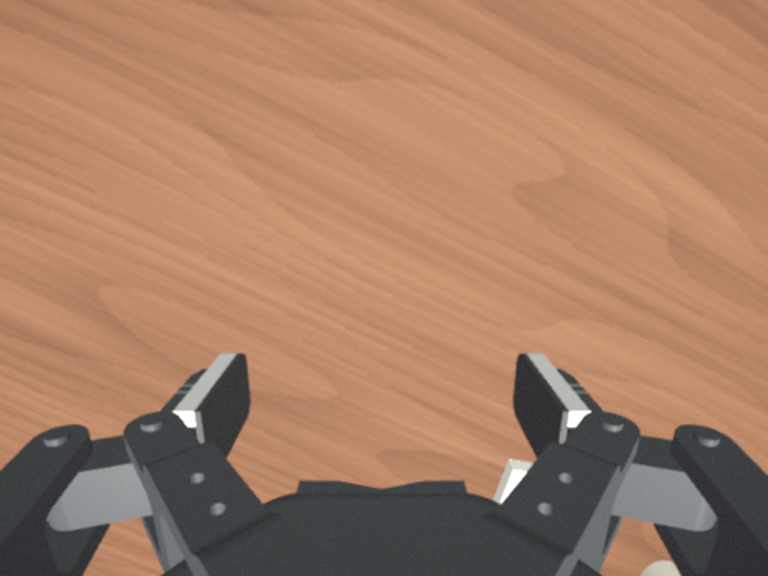

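View pics/scene1.png

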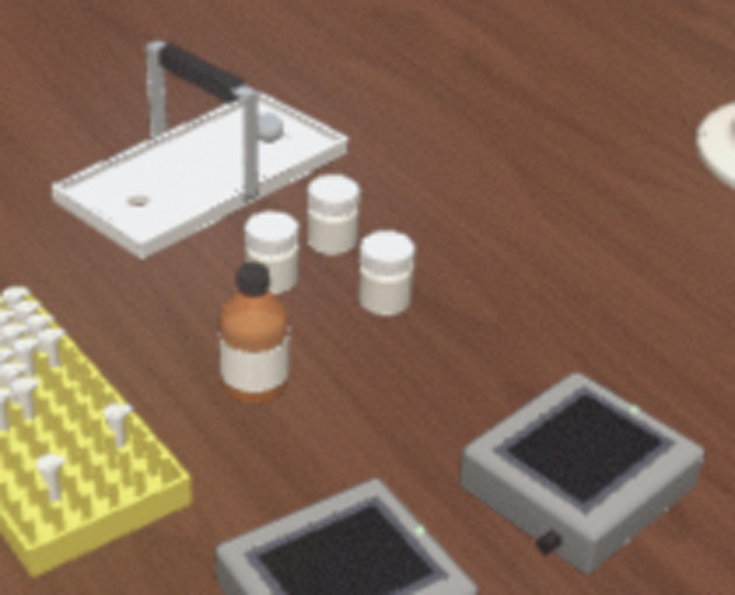

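The target jar is the leftmost white-lidded one, at crop (394,210). It stands alone. The tray's opening is at crop (640,103) and the ball at (681,273). The scene view confirms the same layout. Next I fit the poses in both views.

```bash
cat > fit.py <<'E'
from h import *
from scipy.optimize import least_squares
p=read_camera("top");s=read_camera("scene")
tp=lambda u,v:(160+(u+.5)/2.9-.5,180+(v+.5)/2.9-.5)
sc=lambda u,v:(170+(u+.5)/3.5-.5,100+(v+.5)/3.5-.5)
obs=[(p,tp(640,103),(.08,0,.008)),(p,tp(564,63),(.129,.067,.009)),(p,tp(697,40),(.129,-.067,.018)),(p,tp(760,312),(-.129,-.067,.018)),(p,tp(624,339),(-.129,.067,.005)),
(s,sc(138,200),(.08,0,.008)),(s,sc(53,190),(.129,-.067,.014)),(s,sc(143,257),(.129,.067,0)),(s,sc(347,140),(-.129,.067,.018)),
(s,sc(252,198),(0,.067,.018))]
def X(a,q): c,n=np.cos(a[2]),np.sin(a[2]); return np.array([a[0]+c*q[0]-n*q[1],a[1]+n*q[0]+c*q[1],q[2]])
f=lambda a:np.concatenate([proj(P,X(a,q))[0]-uv for P,uv,q in obs])
r=least_squares(f,[.5,-.26,0.2],loss="soft_l1");print("carrier",r.x.round(4));print(f(r.x).reshape(-1,2).round(1))
a=r.x
for n,q in(("seat",(.08,0,.01)),("grip",(0,0,.11)),("pocket",(-.08,0,.006))):print(n,X(a,q).round(4))
# jar: lid top in both
print("jar top",atz(p,tp(394.5,210),.056).round(4), "scene lid",atz(s,sc(387,245),.056).round(4),"base",atz(s,sc(386,302),.0).round(4))
# reader glass corners z .043
g=[tp(55,136),tp(146,127),tp(157,240),tp(68,248)]
G=np.array([atz(p,x,.043) for x in g]);print("glass top",G.round(3).tolist(),G.mean(0).round(4))
g=[sc(495,449),sc(586,387),sc(676,441),sc(585,511)]
G=np.array([atz(s,x,.043) for x in g]);print("glass scene",G.mean(0).round(4), [np.linalg.norm(G[i]-G[i-1]).round(3) for i in range(4)])
print("reagent",atz(p,tp(360,30),.11).round(3))
T=tool();print(T.round(3))
E
python3 fit.py
```

```text
carrier [ 0.5233 -0.2649  0.2196]
[[ 0.1  0. ]
 [-1.2  0.5]
 [ 0.8 -0.3]
 [ 0.9 -0.4]
 [-2.1 -0.1]
 [ 0.1  0.2]
 [-0.8 -1.1]
 [ 0.1  1. ]
 [ 0.9 -0.4]
 [-0.  -2.8]]
seat [ 0.6014 -0.2475  0.01  ]
grip [ 0.5233 -0.2649  0.11  ]
pocket [ 0.4452 -0.2823  0.006 ]
jar top [ 0.4844 -0.0166  0.056 ] scene lid [ 0.4854 -0.0171  0.056 ] base [ 0.4859 -0.0131  0.    ]
glass top [[0.536, 0.291, 0.043], [0.549, 0.209, 0.043], [0.448, 0.192, 0.043], [0.437, 0.27, 0.043]] [0.4926 0.2404 0.043 ]
glass scene [0.4921 0.2422 0.043 ] [np.float64(0.08), np.float64(0.1), np.float64(0.08), np.float64(0.102)]
reagent [0.632 0.023 0.11 ]
[[ 0.    -0.441  0.897  0.276]
 [-0.     0.897  0.441 -0.561]
 [-1.    -0.     0.     0.405]
 [ 0.     0.     0.     1.   ]]
```

arm_command --hand '[0, 0, 0, 0, 0, 0, 0, 0, 0, 0]' --dp '[[0, 0, 0], [0, 0, 0], [0, 0, 0], [0, 0, 0], [0, 0, 0], [0, 0, 0], [0, 0, 0], [0, 0, 0], [0, 0, 0], [0, 0, 0]]' --rot '[[-0.133, 0, 0], [-0.133, 0, 0], [-0.133, 0, 0], [-0.133, 0, 0], [-0.133, 0, 0], [-0.133, 0, 0], [-0.133, 0, 0], [-0.133, 0, 0], [-0.133, 0, 0], [-0.133, 0, 0]]'

```text
clock: 2.05
eef_pos: [0.2757, -0.5609, 0.4047]
ee_rot: [0.442, -0.552, 0.442, 0.552]
contact_force: [-0.8, 0.4, 0.0]
grip_width: 1.002
```

```bash
cat >> h.py <<'E'
def delta(xyz,yaw=None):
    T=tool(); d=T[:3,:3].T@(np.array(xyz)-T[:3,3])*100
    print("pos",T[:3,3].round(4),"x",T[:3,0].round(4),"yaw(y)",np.arctan2(T[1,1],T[0,1]).round(4),"dp cm",d.round(2))
    s=state();print("q",s["q"].round(2),"F",s["contact_force"].round(1),"w",round(s["grip_width"],3),"t",s["clock"])
E
python3 -c "
from h import *
delta((.4848,-.0165,.34))"
```

```text
pos [ 0.2757 -0.5609  0.4047] x [-0. -0. -1.] yaw(y) -2.9201 dp cm [  6.47 -32.36  48.51]
q [-0.86  0.38  0.01  0.   -1.19  1.08] F [-0.8  0.4  0. ] w 1.002 t 2.05
```

arm_command --hand '[0, 0, 0, 0, 0, 0, 0, 0, 0, 0]' --dp '[[0, -0.8, 1.2], [0, -1.6, 2.4], [0, -1.8, 2.7], [0, -1.8, 2.7], [0, -1.8, 2.7], [0, -1.8, 2.7], [0, -1.8, 2.7], [0, -1.8, 2.7], [0, -1.8, 2.7], [0, -1.8, 2.7]]' --rot '[[0, 0, 0], [0, 0, 0], [0, 0, 0], [0, 0, 0], [0, 0, 0], [0, 0, 0], [0, 0, 0], [0, 0, 0], [0, 0, 0], [0, 0, 0]]'

```text
clock: 3.05
eef_pos: [0.3858, -0.2769, 0.4049]
ee_rot: [-0.444, 0.551, -0.444, -0.55]
contact_force: [-0.4, -0.3, 0.5]
grip_width: 0.998
```

arm_command --hand '[0, 0, 0, 0, 0, 0, 0, 0, 0, 0]' --dp '[[0, -1.8, 2.7], [0.5, -1.8, 2.7], [1, -1.8, 2.7], [1, -1.8, 2.7], [1, -1.8, 2.7], [1, -1.8, 2.7], [1, -1.8, 2.7], [0.5, -1.0, 1.6], [0.5, -0.4, 1.0], [0, 0, 0]]' --rot '[[0, 0, 0], [0, 0, 0], [0, 0, 0], [0, 0, 0], [0, 0, 0], [0, 0, 0], [0, 0, 0], [0, 0, 0], [0, 0, 0], [0, 0, 0]]'

```text
clock: 4.05
eef_pos: [0.4761, -0.0377, 0.3392]
ee_rot: [0.443, -0.551, 0.443, 0.552]
contact_force: [0.2, -0.4, 0.1]
grip_width: 1.001
```

Run:
```python
from h import *
delta((.4848,-.0165,.191))
T=tool();w=read_camera("wrist");save(w,"wrist1.png",None,1.5)
for d in silhouettes(w,"jar"): print(d["score"],d["position"],d["mask"].sum(),atz(w,d["position"],.04,T).round(3))
print("expect jar top",proj(w,(.4848,-.0165,.056),T))
```

```text
pos [ 0.4761 -0.0377  0.3392] x [-1.4e-03 -1.0e-04 -1.0e+00] yaw(y) -2.9248 dp cm [14.81 -1.33  1.88]
q [ 0.26  0.2  -0.44 -0.   -0.93 -0.05] F [ 0.2 -0.4  0.1] w 1.001 t 4.05
0.74 [178.3, 109.1] 2527 [ 0.556 -0.088  0.04 ]
0.67 [270.4, 100.8] 2182 [ 0.478 -0.112  0.04 ]
0.65 [240.2, 199.9] 2150 [ 0.486 -0.018  0.04 ]
0.27 [148.9, 0.0] 158 [ 0.594 -0.17   0.04 ]
expect jar top [[239.78242137 207.23794803]]
```

View pics/wrist1.png

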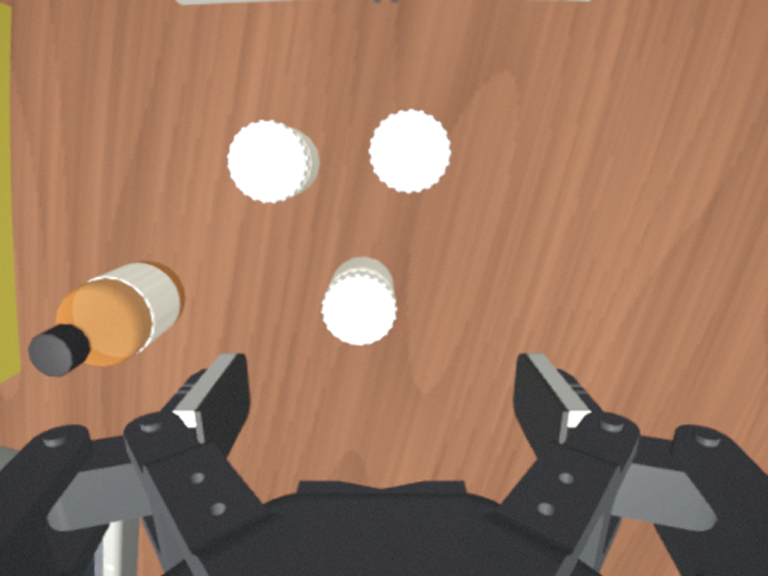

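The lid centre shows at (239,206) and was expected at (240,207). The other two jars and the bottle are clear of the fingers. Going down.

arm_command --hand '[0, 0, 0, 0, 0, 0, 0, 0, 0, 0]' --dp '[[0, -0.7, 0.9], [0, -0.7, 1.0], [2, 0, 0], [2.5, 0, 0], [2.5, 0, 0], [2.5, 0, 0], [2, 0, 0], [1.5, 0, 0], [1, 0, 0], [0, 0, 0]]' --rot '[[0, 0, 0], [0, 0, 0], [0, 0, 0], [0, 0, 0], [0, 0, 0], [0, 0, 0], [0, 0, 0], [0, 0, 0], [0, 0, 0], [0, 0, 0]]'

```text
clock: 5.15
eef_pos: [0.486, -0.017, 0.1987]
ee_rot: [0.443, -0.55, 0.444, 0.551]
contact_force: [-0.9, -0.1, 0.7]
grip_width: 0.999
```

Run:
```python
from h import *
delta((.4848,-.0165,.191))
T=tool();w=read_camera("wrist");save(w,"wrist2.png",None,1.5)
```

```text
pos [ 0.486  -0.017   0.1987] x [-2.3e-03 -7.0e-04 -1.0e+00] yaw(y) -2.9259 dp cm [0.77 0.11 0.08]
q [ 0.3   0.42 -0.58 -0.   -0.58 -0.08] F [-0.9 -0.1  0.7] w 0.999 t 5.15
```

View pics/wrist2.png

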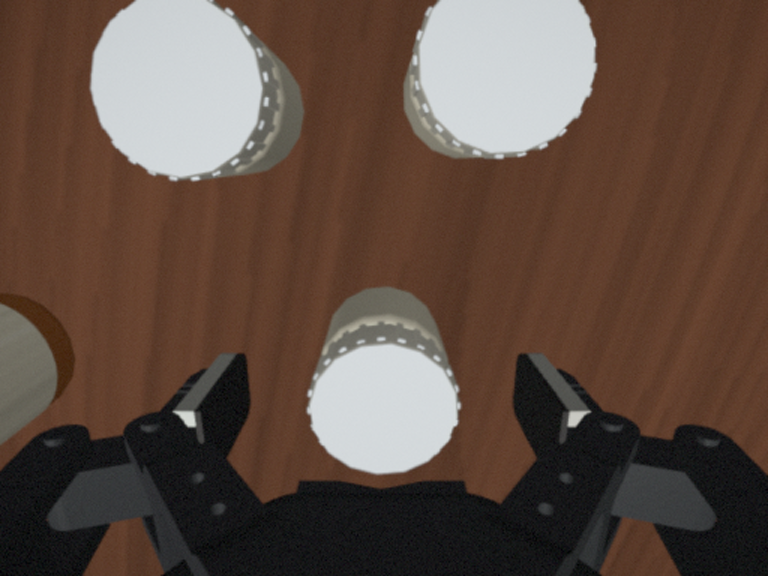

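arm_command --hand '[0, 0, 0.3, 0.6, 0.7, 0.8, 0.8, 0.8, 0.8, 0.8]' --dp '[[0.5, 0.1, 0], [0.4, 0, 0], [0, 0, 0], [0, 0, 0], [0, 0, 0], [0, 0, 0], [0, 0, 0], [0, 0, 0], [0, 0, 0], [0, 0, 0]]' --rot '[[0, 0, 0], [0, 0, 0], [0, 0, 0], [0, 0, 0], [0, 0, 0], [0, 0, 0], [0, 0, 0], [0, 0, 0], [0, 0, 0], [0, 0, 0]]' --newtons 30

```text
clock: 6.2
eef_pos: [0.4852, -0.0174, 0.1911]
ee_rot: [-0.443, 0.551, -0.443, -0.551]
contact_force: [-1.5, 0.4, 5.8]
grip_width: 0.509
```

arm_command --hand '[0.9, 0.9, 0.9, 0.9, 0.9, 0.9, 0.9, 0.9, 0.9, 0.9]' --dp '[[0, 0, 0], [0, 0, 0], [0, 0, 0], [-0.5, 0, 0], [-1, 0, 0], [-1.5, 0, 0], [-2, 0, 0], [-2, 0, 0], [-2, 0, 0], [-1, 0, 0]]' --rot '[[0, 0, 0], [0, 0, 0], [0, 0, 0], [0, 0, 0], [0, 0, 0], [0, 0, 0], [0, 0, 0], [0, 0, 0], [0, 0, 0], [0, 0, 0]]'

```text
clock: 7.2
eef_pos: [0.4853, -0.0173, 0.2928]
ee_rot: [-0.444, 0.552, -0.442, -0.55]
contact_force: [0.3, 0.5, -1.4]
grip_width: 0.503
```

Run:
```python
from h import *
delta((.6014,-.2475,.35))
T=tool();w=read_camera("wrist");save(w,"wrist3.png",None,1.5)
```

```text
pos [ 0.4853 -0.0173  0.2928] x [ 3.3e-03  9.0e-04 -1.0e+00] yaw(y) -2.9255 dp cm [ -5.7   -6.42 -24.97]
q [ 0.3   0.27 -0.48  0.   -0.82 -0.08] F [ 0.3  0.5 -1.4] w 0.503 t 7.2
```

View pics/wrist3.png

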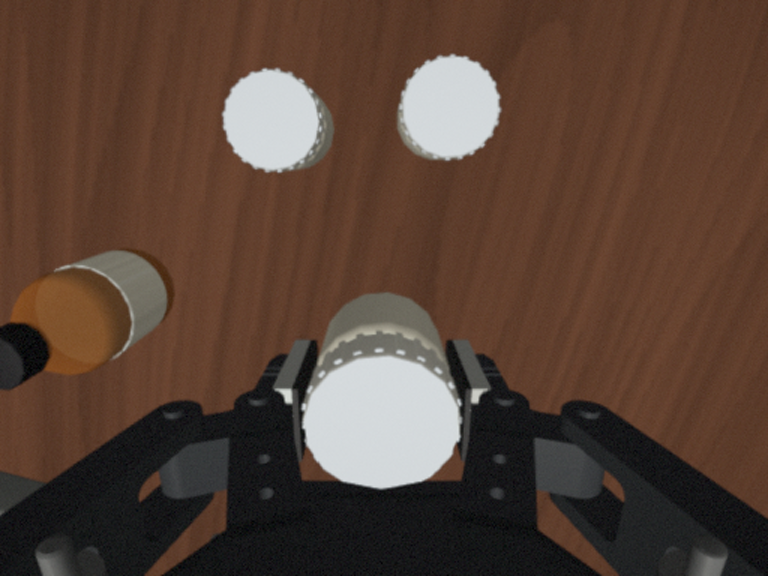

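arm_command --hand '[0.9, 0.9, 0.9, 0.9, 0.9, 0.9, 0.9, 0.9, 0.9, 0.9]' --dp '[[-0.5, -0.5, 0], [-0.5, -1.0, -0.5], [-0.5, -1.0, -1], [-0.5, -1.0, -1.5], [-0.5, -1.0, -2], [-0.5, -1.0, -2], [-0.5, -0.9, -2], [0, 0, -1.5], [0, 0, -1], [0, 0, -0.5]]' --rot '[[0, 0, 0], [0, 0, 0], [0, 0, 0], [0, 0, 0], [0, 0, 0], [0, 0, 0], [0, 0, 0], [0, 0, 0], [0, 0, 0], [0, 0, 0]]'

```text
clock: 8.25
eef_pos: [0.5729, -0.1216, 0.3246]
ee_rot: [0.443, -0.55, 0.444, 0.551]
contact_force: [-0.4, -0.3, -0.6]
grip_width: 0.507
```

Run:
```python
from h import *
delta((.6014,-.2475,.22))
T=tool();w=read_camera("wrist");save(w,"wrist4.png",None,1.5)
def X(a,q): c,n=np.cos(a[2]),np.sin(a[2]); return np.array([a[0]+c*q[0]-n*q[1],a[1]+n*q[0]+c*q[1],q[2]])
a=[.5233,-.2649,.2196]
for q in [(.08,0,.01),(.129,.067,.018),(.129,-.067,.018),(-.129,.067,.018),(0,.05,.12),(0,-.05,.12),(-.08,0,.021)]: print(q,(proj(w,X(a,q),T)*1.5).round(0))
```

```text
pos [ 0.5729 -0.1216  0.3246] x [-2.4e-03  2.0e-04 -1.0e+00] yaw(y) -2.9267 dp cm [ 10.45  -0.13 -12.91]
q [ 0.07  0.39 -0.2  -0.   -0.98  0.15] F [-0.4 -0.3 -0.6] w 0.507 t 8.25
(0.08, 0, 0.01) [[380.  53.]]
(0.129, 0.067, 0.018) [[299. 171.]]
(0.129, -0.067, 0.018) [[289. -78.]]
(-0.129, 0.067, 0.018) [[715. 173.]]
(0, 0.05, 0.12) [[592. 131.]]
(0, -0.05, 0.12) [[ 611. -164.]]
(-0.08, 0, 0.021) [[657.  54.]]
```

View pics/wrist4.png

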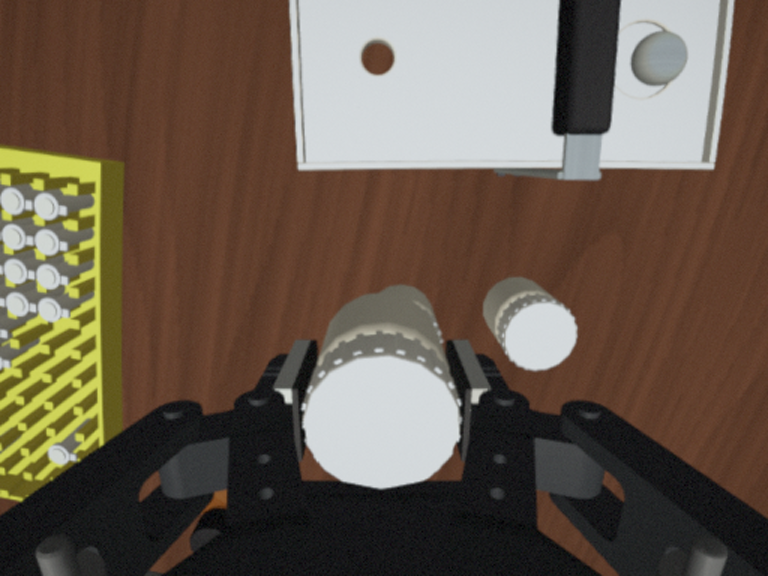

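Run:
```python
from h import *
T=tool();w=read_camera("wrist")
g=lambda u,v,z:atz(w,(u/1.5,v/1.5),z,T).round(4)
print("hole",g(378,57,.0095))
print("c1",g(300,167,.018),"c2",g(714,165,.018)); print("pocket",g(642,60,.010))
save(w,"wrist4h.png",(190,0,512,130),2.4)
print("grip end",g(583,130,.12))
# carrier seat from dir
c1,c2=g(300,167,.018),g(714,165,.018);print(np.arctan2(*(c1-c2)[[1,0]]),np.linalg.norm(c1-c2))
```

```text
hole [ 0.6021 -0.2456  0.0095]
c1 [ 0.6344 -0.1739  0.018 ] c2 [ 0.3852 -0.2325  0.018 ]
pocket [ 0.4475 -0.2809  0.01  ]
grip end [ 0.516  -0.2158  0.12  ]
0.23095646302742667 0.2559972656103967
```

View pics/wrist4h.png

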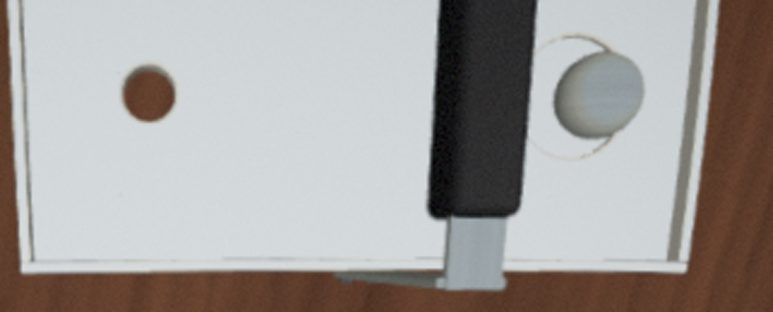

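arm_command --hand '[0.9, 0.9, 0.9, 0.9, 0.9, 0.9, 0.9, 0.9, 0.9, 0.9]' --dp '[[0, 0, -0.8], [0, -0.2, -1.5], [0, 0, -2], [0, 0, -2], [0, 0, -2], [0, 0, -2], [0, 0, -1.5], [0.5, 0, -0.8], [1, 0, -0.3], [1.5, 0, 0]]' --rot '[[0, 0, 0], [0, 0, 0], [0, 0, 0], [0, 0, 0], [0, 0, 0], [0, 0, 0], [0, 0, 0], [0, 0, 0], [0, 0, 0], [0, 0, 0]]'

```text
clock: 9.35
eef_pos: [0.603, -0.2466, 0.2953]
ee_rot: [-0.444, 0.551, -0.443, -0.551]
contact_force: [0.7, 0.4, -0.3]
grip_width: 0.51
```

arm_command --hand '[0.9, 0.9, 0.9, 0.9, 0.9, 0.9, 0.9, 0.9, 0.9, 0.9]' --dp '[[1.5, 0, 0], [1.5, 0, 0], [1.5, 0, 0], [1, 0, 0], [1, 0, 0], [0.5, 0, 0], [0, 0, 0], [0, 0, 0], [0, 0, 0], [0, 0, 0]]' --rot '[[0, 0, 0], [0, 0, 0], [0, 0, 0], [0, 0, 0], [0, 0, 0], [0, 0, 0], [0, 0, 0], [0, 0, 0], [0, 0, 0], [0, 0, 0]]'

```text
clock: 10.35
eef_pos: [0.603, -0.2465, 0.2264]
ee_rot: [-0.443, 0.551, -0.443, -0.551]
contact_force: [0.1, 0.4, -2.0]
grip_width: 0.51
```

Run:
```python
from h import *
delta((.602,-.2475,.2015))
T=tool();w=read_camera("wrist");save(w,"wrist5.png",None,1.5)
p=read_camera("top");save(p,"top2.png",(310,170,460,310),4)
p=read_camera("scene");save(p,"scene2.png",(150,60,350,210),3.5)
```

```text
pos [ 0.603  -0.2465  0.2264] x [ 1.3e-03 -2.0e-04 -1.0e+00] yaw(y) -2.9256 dp cm [ 2.49  0.13 -0.07]
q [-0.14  0.59 -0.13  0.   -0.85  0.36] F [ 0.1  0.4 -2. ] w 0.51 t 10.35
```

View pics/wrist5.png

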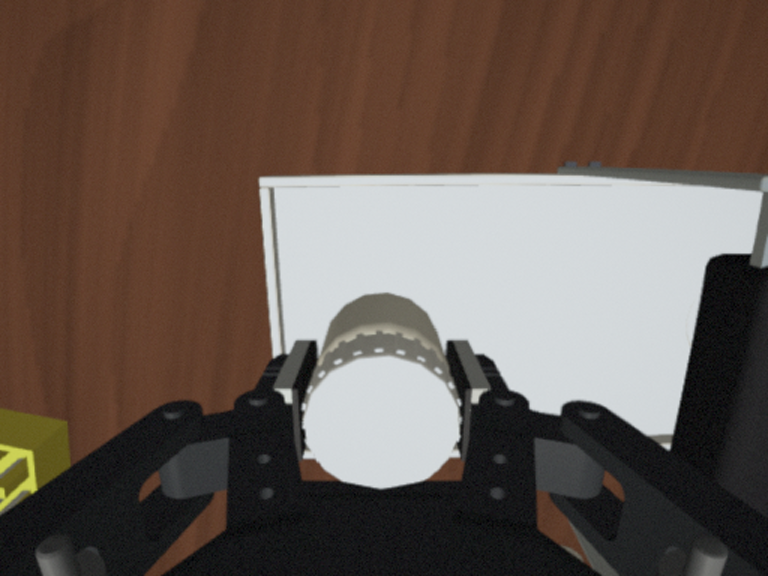

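View pics/scene2.png

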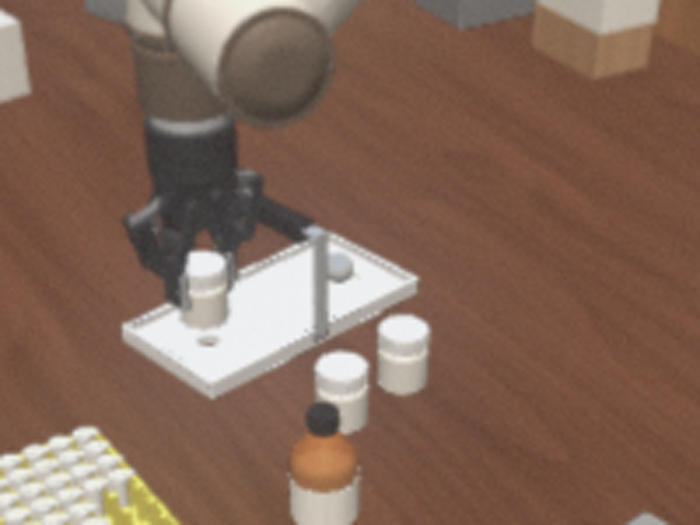

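Run:
```python
from h import *
T=tool();w=read_camera("wrist");p=read_camera("scene")
c=atz(w,(262/1.5,179/1.5),.018,T);y=.2245
print("corner",c, "seat from it",c[0]-(np.cos(y)*.049+np.sin(y)*.067),c[1]-(np.sin(y)*.049-np.cos(y)*.067))
S=lambda u,v:(150+(u+.5)/3.5-.5,60+(v+.5)/3.5-.5)
print("hole scene",atz(p,S(208,341),.0095),"lid",atz(p,S(207,267),.056+T[2,3]-.1908), "handle top",atz(w,(738/1.5,258/1.5),.12,T))
print("wrist jar lid center proj->", atz(w,(382/1.5,421/1.5),T[2,3]-.1908+.056,T))
```

```text
corner [ 0.66211356 -0.29601243  0.018     ] seat from it 0.5994277158884744 -0.24160208278729223
hole scene [ 0.60262054 -0.24517616  0.0095    ] lid [ 0.60221421 -0.23632848  0.09130454] handle top [ 0.55171785 -0.31082801  0.12      ]
wrist jar lid center proj-> [ 0.60354836 -0.24757502  0.09130454]
```

arm_command --hand '[0.9, 0.9, 0.9, 0.9, 0.9, 0.9, 0.9, 0.9, 0.9, 0.9]' --dp '[[0.5, 0.1, 0], [0.5, 0, 0], [0.4, 0, 0], [0.3, 0, 0], [0.2, 0, 0], [0.2, 0, 0], [0.1, 0, 0], [0.1, 0, 0], [0, 0, 0], [0, 0, 0]]' --rot '[[0, 0, 0], [0, 0, 0], [0, 0, 0], [0, 0, 0], [0, 0, 0], [0, 0, 0], [0, 0, 0], [0, 0, 0], [0, 0, 0], [0, 0, 0]]'

```text
clock: 11.6
eef_pos: [0.602, -0.2467, 0.2029]
ee_rot: [-0.443, 0.551, -0.443, -0.551]
contact_force: [-0.5, 0.5, -1.7]
grip_width: 0.508
```

arm_command --hand '[0.9, 0.9, 0.9, 0.9, 0.9, 0.9, 0.9, 0.9, 0.9, 0.9]' --dp '[[0.05, 0, 0], [0.05, 0, 0], [0.05, 0, 0], [0.05, 0, 0], [0, 0, 0], [0, 0, 0], [0, 0, 0], [0, 0, 0], [0, 0, 0], [0, 0, 0]]' --rot '[[0, 0, 0], [0, 0, 0], [0, 0, 0], [0, 0, 0], [0, 0, 0], [0, 0, 0], [0, 0, 0], [0, 0, 0], [0, 0, 0], [0, 0, 0]]'

```text
clock: 12.6
eef_pos: [0.6019, -0.2467, 0.2012]
ee_rot: [-0.443, 0.551, -0.443, -0.551]
contact_force: [-1.5, 2.0, 5.9]
grip_width: 0.507
```

arm_command --hand '[0.48, 0.46, 0.44, 0.4, 0.36, 0.32, 0.3, 0.3, 0.3, 0.3]' --dp '[[0, 0, 0], [0, 0, 0], [0, 0, 0], [0, 0, 0], [0, 0, 0], [0, 0, 0], [0, 0, 0], [0, 0, 0], [0, 0, 0], [0, 0, 0]]' --rot '[[0, 0, 0], [0, 0, 0], [0, 0, 0], [0, 0, 0], [0, 0, 0], [0, 0, 0], [0, 0, 0], [0, 0, 0], [0, 0, 0], [0, 0, 0]]'

```text
clock: 13.6
eef_pos: [0.6019, -0.2467, 0.2008]
ee_rot: [-0.443, 0.551, -0.443, -0.551]
contact_force: [0.1, 0.5, 0.2]
grip_width: 0.701
```

Run:
```python
from h import *
delta((.5233,-.2649,.35))
T=tool();w=read_camera("wrist");save(w,"wrist6.png",None,1.5)
```

```text
pos [ 0.6019 -0.2467  0.2008] x [ 1.e-04 -0.e+00 -1.e+00] yaw(y) -2.9256 dp cm [-14.93   8.07  -0.1 ]
q [-0.14  0.62 -0.15  0.   -0.8   0.36] F [0.1 0.5 0.2] w 0.701 t 13.6
```

View pics/wrist6.png

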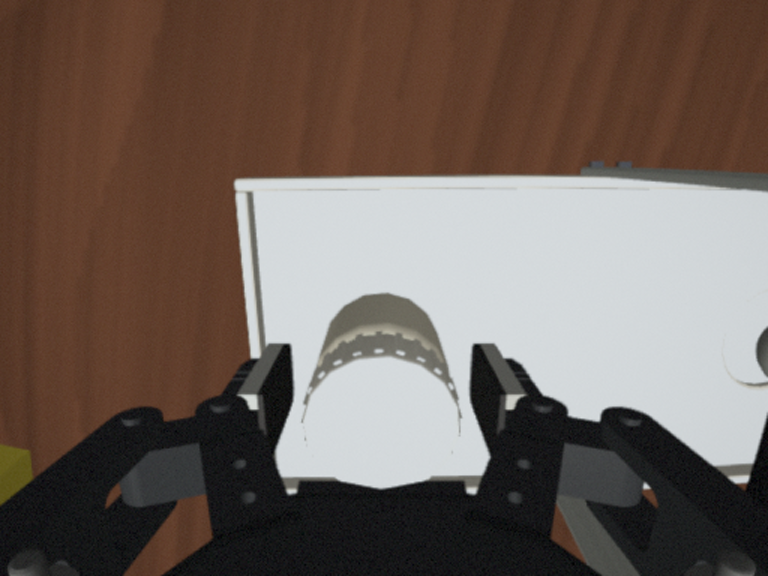

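The jar is released and standing between the open fingers. I'll rise straight up and then look.

arm_command --hand '[0.3, 0.3, 0.3, 0.3, 0.3, 0.3, 0.2, 0.1, 0, 0]' --dp '[[-0.5, 0, 0], [-1, 0, 0], [-2, 0, 0], [-3, 0, 0], [-3, 0, 0], [-3, 0, 0], [-2, 0, 0], [-0.5, 0, 0], [0, 0, 0], [0, 0, 0]]' --rot '[[0, 0, 0], [0, 0, 0], [0, 0, 0], [0, 0, 0], [0, 0, 0], [0, 0, 0], [0, 0, 0], [0, 0, 0], [0, 0, 0], [0, 0, 0]]'

```text
clock: 14.65
eef_pos: [0.6015, -0.2465, 0.3495]
ee_rot: [0.443, -0.55, 0.443, 0.552]
contact_force: [-0.0, 0.4, -0.7]
grip_width: 0.996
```

arm_command --hand '[0, 0, 0, 0, 0, 0, 0, 0, 0, 0]' --dp '[[0, 0.5, 0], [0, 1, 0], [0, 1.5, 0], [0, 1.5, 0], [0, 1.5, 0], [0, 1.2, 0], [0, 0.8, 0], [0, 0, 0], [0, 0, 0], [0, 0, 0]]' --rot '[[0, 0, 0], [0, 0, 0], [0, 0, 0], [0, 0, 0], [0, 0, 0], [0, 0, 0], [0, 0, 0], [0, 0, 0], [0, 0, 0], [0, 0, 0]]'

```text
clock: 15.65
eef_pos: [0.5243, -0.2637, 0.3507]
ee_rot: [-0.443, 0.551, -0.443, -0.551]
contact_force: [0.2, -0.2, -0.4]
grip_width: 1.0
```

Run:
```python
from h import *
delta((.5233,-.2649,.265))
T=tool();w=read_camera("wrist");save(w,"wrist7.png",None,1.5)
p=read_camera("scene");save(p,"scene3.png",(150,60,350,210),3.5)
```

```text
pos [ 0.5243 -0.2637  0.3507] x [ 3.e-04 -1.e-04 -1.e+00] yaw(y) -2.9253 dp cm [ 8.57  0.12 -0.09]
q [-0.19  0.36 -0.17  0.   -1.04  0.41] F [ 0.2 -0.2 -0.4] w 1.0 t 15.65
```

View pics/wrist7.png

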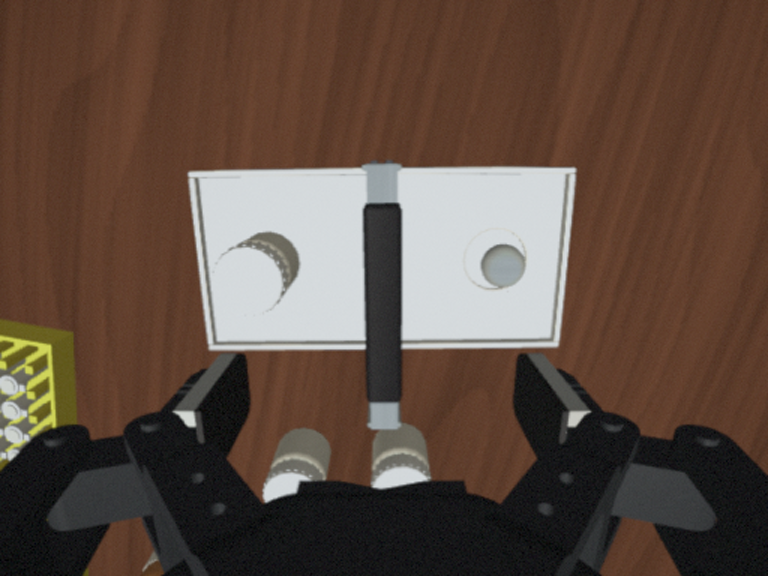

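View pics/scene3.png

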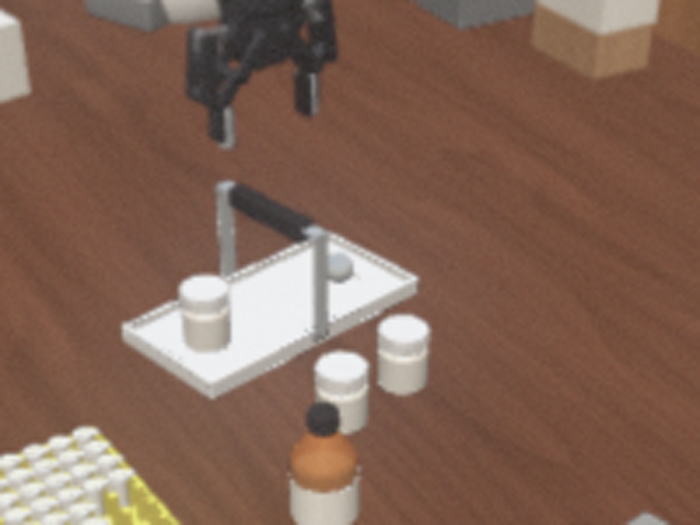

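Run:
```python
from h import *
from scipy.optimize import least_squares
T=tool();w=read_camera("wrist");save(w,"wrist7z.png",(120,100,400,300),2.8)
obs=[((190,171),(.129,-.067,.018)),((576,168),(-.129,-.067,.018)),((560,348),(-.129,.067,.018)),((210,350),(.129,.067,.018)),((382,204),(0,-.05,.12)),((383,402),(0,.05,.12)),((495,259),(-.08,0,.01))]
def X(a,q): c,n=np.cos(a[2]),np.sin(a[2]); return np.array([a[0]+c*q[0]-n*q[1],a[1]+n*q[0]+c*q[1],q[2]])
f=lambda a:np.concatenate([proj(w,X(a,q),T)[0]*1.5-uv for uv,q in obs])
r=least_squares(f,[.5233,-.2649,.22],loss="soft_l1");print(r.x.round(4));print(f(r.x).reshape(-1,2).round(1))
print("seat",X(r.x,(.08,0,.01)),"grip",X(r.x,(0,0,.11)))
# jar prediction
for d in silhouettes(w,"jar"): print(d["score"],d["position"])
im=w["pixels"].copy()
a=r.x;s=X(a,(.08,0,.01))
t=np.linspace(0,2*np.pi,40)
def ring(c,z,rad,col):
    P=np.c_[c[0]+rad*np.cos(t),c[1]+rad*np.sin(t),0*t+z]; uv=proj(w,P,T)
    cv2.polylines(im,[np.round(uv*16).astype(int)],True,col,1,shift=4)
ring(s,.01,.022,(255,0,0));ring(s,.066,.022,(0,0,255))
ring(X(a,(-.08,0,0)),.01,.022,(0,200,0))
cv2.imwrite("pics/ov7.png",cv2.resize(im[100:300,100:400,::-1],None,fx=2.6,fy=2.6,interpolation=cv2.INTER_CUBIC))
```

```text
[ 0.5238 -0.2631  0.2298]
[[-2.8 -4. ]
 [ 0.7 -6.1]
 [-1.3  1.6]
 [-0.4  3.5]
 [-0.  -0.4]
 [ 1.4  2.8]
 [ 0.4  0.1]]
seat [ 0.60165352 -0.24486903  0.01      ] grip [ 0.5237574  -0.26309523  0.11      ]
0.81 [170.7, 181.3]
0.63 [265.5, 306.4]
0.56 [195.9, 310.7]
```

View pics/ov7.png

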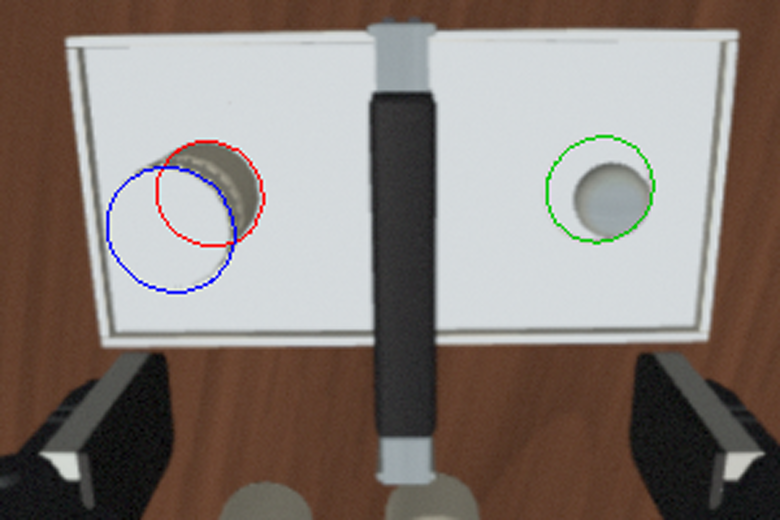

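The jar matches its predicted outline over the seat to about 2 mm, and the ball is in the pocket. Lowering onto the grip.

arm_command --hand '[0, 0, 0, 0, 0.1, 0.2, 0.3, 0.4, 0.4, 0.4]' --dp '[[0.5, 0.05, 0], [1, 0, 0], [1.5, 0, 0], [1.5, 0, 0], [1.5, 0, 0], [1, 0, 0], [0.8, 0, 0], [0.5, 0, 0], [0.3, 0, 0], [0, 0, 0]]' --rot '[[-0.01, 0, 0], [0, 0, 0], [0, 0, 0], [0, 0, 0], [0, 0, 0], [0, 0, 0], [0, 0, 0], [0, 0, 0], [0, 0, 0], [0, 0, 0]]'

```text
clock: 16.85
eef_pos: [0.5233, -0.2639, 0.2646]
ee_rot: [0.44, -0.553, 0.44, 0.553]
contact_force: [0.3, 0.7, 0.0]
grip_width: 0.598
```

Run:
```python
from h import *
delta((.5238,-.2635,.265))
T=tool();w=read_camera("wrist");save(w,"wrist8.png",None,1.5)
```

```text
pos [ 0.5233 -0.2639  0.2646] x [-1.e-04  0.e+00 -1.e+00] yaw(y) -2.9156 dp cm [-0.04 -0.06  0.03]
q [-0.19  0.45 -0.27  0.   -0.85  0.42] F [0.3 0.7 0. ] w 0.598 t 16.85
```

View pics/wrist8.png

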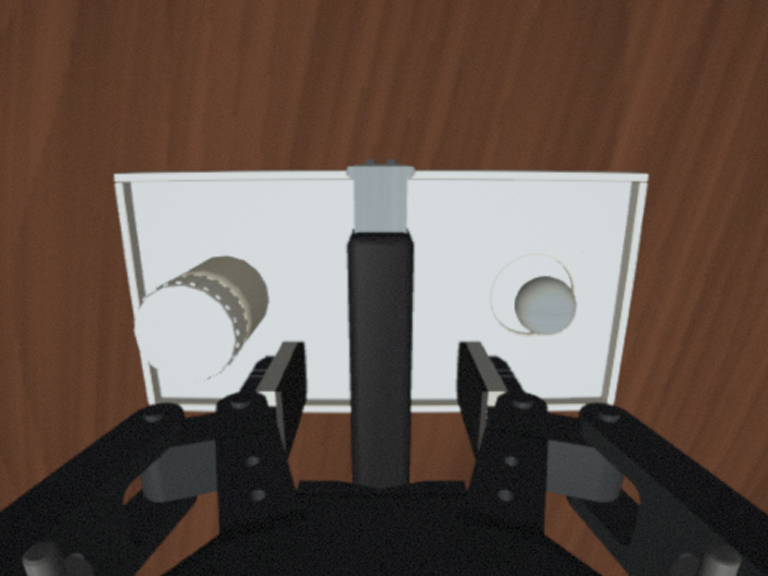

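arm_command --hand '[0.5, 0.55, 0.6, 0.65, 0.7, 0.73, 0.76, 0.79, 0.82, 0.85]' --dp '[[0, 0, 0], [0, 0, 0], [0, 0, 0], [0, 0, 0], [0, 0, 0], [0, 0, 0], [0, 0, 0], [0, 0, 0], [0, 0, 0], [0, 0, 0]]' --rot '[[0, 0, 0], [0, 0, 0], [0, 0, 0], [0, 0, 0], [0, 0, 0], [0, 0, 0], [0, 0, 0], [0, 0, 0], [0, 0, 0], [0, 0, 0]]' --newtons 40

```text
clock: 17.9
eef_pos: [0.5235, -0.2639, 0.2649]
ee_rot: [-0.44, 0.553, -0.44, -0.553]
contact_force: [0.7, 0.1, 1.6]
grip_width: 0.206
```

arm_command --hand '[1, 1, 1, 1, 1, 1, 1, 1, 1, 1]' --dp '[[0, 0, 0], [0, 0, 0], [0, 0, 0], [0, 0, 0], [-0.1, 0, 0], [-0.1, 0, 0], [-0.1, 0, 0], [-0.1, 0, 0], [-0.1, 0, 0], [0, 0, 0]]' --rot '[[0, 0, 0], [0, 0, 0], [0, 0, 0], [0, 0, 0], [0, 0, 0], [0, 0, 0], [0, 0, 0], [0, 0, 0], [0, 0, 0], [0, 0, 0]]' --newtons 90

```text
clock: 18.9
eef_pos: [0.5231, -0.2639, 0.2695]
ee_rot: [0.44, -0.553, 0.441, 0.553]
contact_force: [0.3, 0.4, -5.4]
grip_width: 0.197
```

Run:
```python
from h import *
delta((.5233,-.2639,.30))
T=tool();w=read_camera("wrist");save(w,"wrist9.png",None,1.5);print(state()["torque"])
p=read_camera("scene");save(p,"scene4.png",(150,60,350,210),3.5)
```

```text
pos [ 0.5231 -0.2639  0.2695] x [-8.e-04  3.e-04 -1.e+00] yaw(y) -2.9158 dp cm [-3.05 -0.02 -0.  ]
q [-0.19  0.45 -0.26 -0.   -0.86  0.42] F [ 0.3  0.4 -5.4] w 0.197 t 18.9
[-0.05366362  0.03045375 -0.02576287]
```

View pics/wrist9.png

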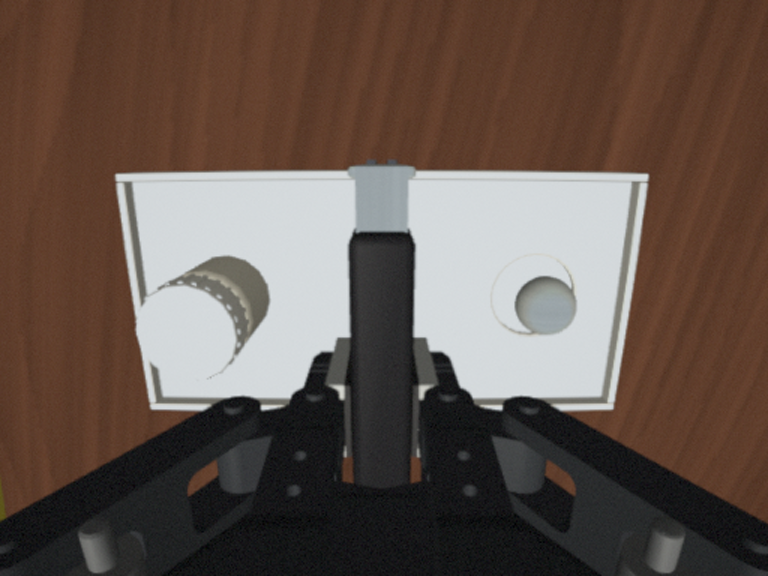

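View pics/scene4.png

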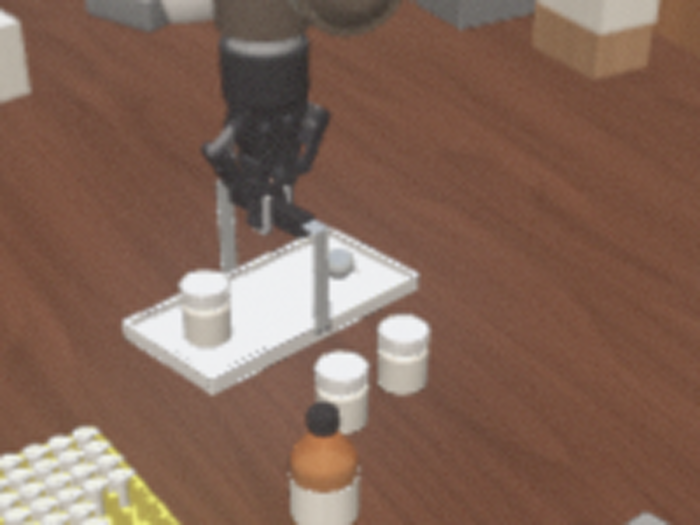

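The tray is lifted 4 mm, held level, with about 5.5 N of load. The jar at (190,335) and the ball at (546,305) have not moved. Raising it smoothly and carrying it over.

arm_command --hand '[1, 1, 1, 1, 1, 1, 1, 1, 1, 1]' --dp '[[-0.3, 0, 0], [-0.6, 0, 0], [-0.9, 0, 0], [-1.2, 0, 0], [-1.5, 0, 0], [-1.5, 0, 0], [-1.5, 0, 0], [-1.5, 0, 0], [-1.5, 0, 0], [-1.5, 0, 0]]' --rot '[[0, 0, 0], [0, 0, 0], [0, 0, 0], [0, 0, 0], [0, 0, 0], [0, 0, 0], [0, 0, 0], [0, 0, 0], [0, 0, 0], [0, 0, 0]]'

```text
clock: 20.0
eef_pos: [0.523, -0.2638, 0.3916]
ee_rot: [-0.441, 0.554, -0.44, -0.553]
contact_force: [0.2, -0.3, -6.1]
grip_width: 0.201
```

arm_command --hand '[1, 1, 1, 1, 1, 1, 1, 1, 1, 1]' --dp '[[-1.5, 0, 0], [-1.2, 0, 0], [-0.9, 0, 0.3], [-0.6, 0, 0.6], [-0.3, 0, 0.9], [0, 0, 1.2], [0, 0, 1.5], [0, 0, 1.8], [0, 0, 2.1], [0, 0, 2.1]]' --rot '[[0, 0, 0], [0, 0, 0], [0, 0, 0], [0, 0, 0], [0, 0, 0], [0, 0, 0], [0, 0, 0], [0, 0, 0], [0, 0, 0], [0, 0, 0]]'

```text
clock: 21.0
eef_pos: [0.499, -0.1599, 0.434]
ee_rot: [0.44, -0.553, 0.441, 0.554]
contact_force: [0.2, 0.7, -6.9]
grip_width: 0.195
```

arm_command --hand '[1, 1, 1, 1, 1, 1, 1, 1, 1, 1]' --dp '[[0, 0, 2.1], [0, 0, 2.1], [0, 0, 2.1], [0, 0, 2.1], [0, 0, 2.1], [0, 0, 2.1], [0, 0, 2.1], [0, 0, 2.1], [0, 0, 2.1], [0, 0, 2.1]]' --rot '[[0, 0, 0], [0, 0, 0], [0, 0, 0], [0, 0, 0], [0, 0, 0], [0, 0, 0], [0, 0, 0], [0, 0, 0], [0, 0, 0], [0, 0, 0]]'

```text
clock: 22.0
eef_pos: [0.4514, 0.0444, 0.4343]
ee_rot: [0.44, -0.553, 0.44, 0.554]
contact_force: [-0.1, 1.1, -6.0]
grip_width: 0.194
```

arm_command --hand '[1, 1, 1, 1, 1, 1, 1, 1, 1, 1]' --dp '[[0, 0, 2.1], [0, 0, 2.1], [0, 0, 2.1], [0, 0, 2.1], [0, 0, 2.1], [0, 0, 1.8], [0, 0, 1.5], [0, 0, 1.2], [0, 0, 0.9], [0, 0, 0.6]]' --rot '[[0, 0, 0], [0, 0, 0], [0, 0, 0], [0, 0, 0], [0, 0, 0], [0, 0, 0], [0, 0, 0], [0, 0, 0], [0, 0, 0], [0, 0, 0]]'

```text
clock: 23.0
eef_pos: [0.4152, 0.2045, 0.4346]
ee_rot: [0.44, -0.553, 0.44, 0.553]
contact_force: [0.7, 0.8, -5.8]
grip_width: 0.195
```

arm_command --hand '[1, 1, 1, 1, 1, 1, 1, 1, 1, 1]' --dp '[[0, 0, 0.3], [0, 0, 0], [0, 0, 0], [0, 0, 0], [0, 0, 0], [0, 0, 0], [0, 0, 0], [0, 0, 0], [0, 0, 0], [0, 0, 0]]' --rot '[[0, 0, 0], [0, 0, 0], [0, 0, 0], [0, 0, 0], [0, 0, 0], [0, 0, 0], [0, 0, 0], [0, 0, 0], [0, 0, 0], [0, 0, 0]]'

```text
clock: 24.0
eef_pos: [0.4151, 0.2068, 0.4347]
ee_rot: [-0.44, 0.553, -0.44, -0.553]
contact_force: [-0.2, -0.2, -7.5]
grip_width: 0.192
```

Run:
```python
from h import *
delta((.4145,.2229,.358))
T=tool();w=read_camera("wrist");save(w,"wrist10.png",None,1.5)
p=read_camera("scene");save(p,"scene5.png",None,1.5)
```

```text
pos [0.4151 0.2068 0.4347] x [ 0. -0. -1.] yaw(y) -2.9155 dp cm [ 7.67 -0.3   1.58]
q [ 0.81  0.08 -0.32  0.   -1.17 -0.59] F [-0.2 -0.2 -7.5] w 0.192 t 24.0
```

View pics/wrist10.png

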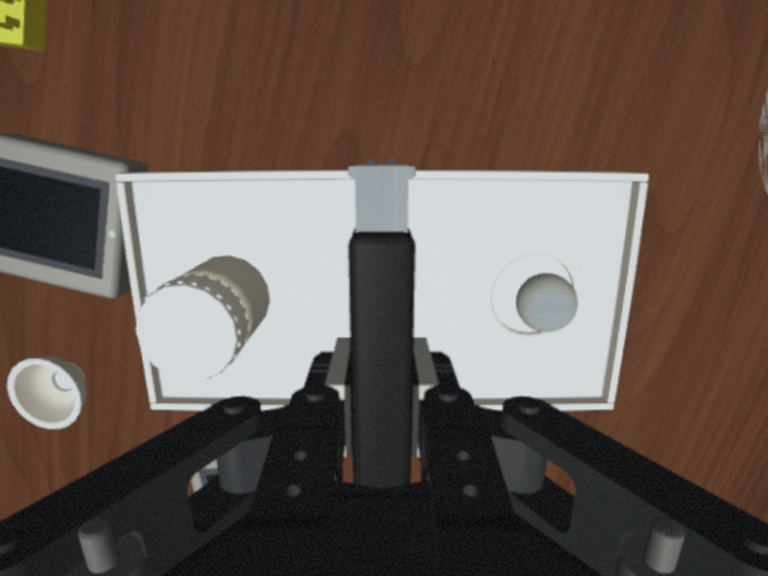

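View pics/scene5.png

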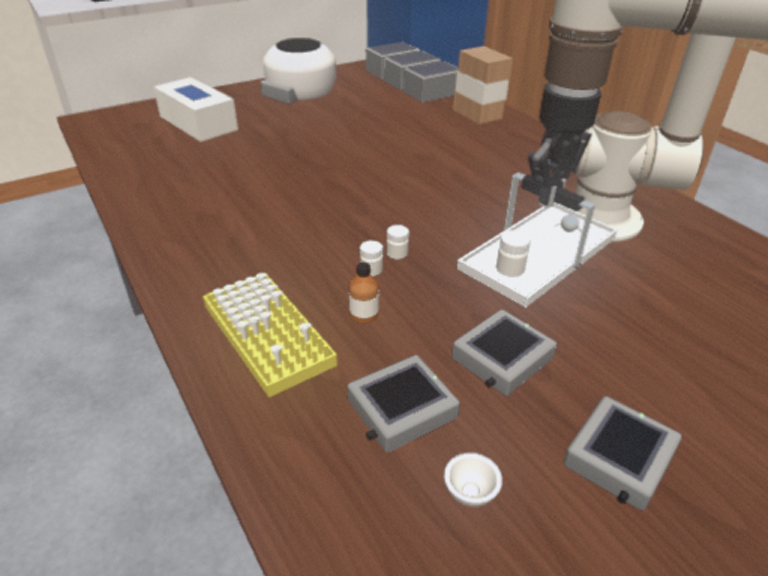

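Jar, ball and bystanders are all unchanged in the wrist and scene views. Final small shift and descent.

arm_command --hand '[1, 1, 1, 1, 1, 1, 1, 1, 1, 1]' --dp '[[0, 0, 0.1], [0, -0.05, 0.3], [0, -0.1, 0.4], [0.2, -0.05, 0.4], [0.4, -0.05, 0.3], [0.6, 0, 0.1], [0.8, 0, 0], [0.8, 0, 0], [0.8, 0, 0], [0.8, 0, 0]]' --rot '[[0, 0, 0], [0, 0, 0], [0, 0, 0], [0, 0, 0], [0, 0, 0], [0, 0, 0], [0, 0, 0], [0, 0, 0], [0, 0, 0], [0, 0, 0]]'

```text
clock: 25.1
eef_pos: [0.4139, 0.2228, 0.3898]
ee_rot: [0.44, -0.553, 0.441, 0.553]
contact_force: [0.5, -0.4, -5.5]
grip_width: 0.196
```

arm_command --hand '[1, 1, 1, 1, 1, 1, 1, 1, 1, 1]' --dp '[[0.8, 0, 0], [0.8, 0, 0], [0.6, 0, 0], [0.4, 0, 0], [0.4, 0, 0], [0.25, 0, 0], [0, 0, 0], [0, 0, 0], [0, 0, 0], [0, 0, 0]]' --rot '[[0, 0, 0], [0, 0, 0], [0, 0, 0], [0, 0, 0], [0, 0, 0], [0, 0, 0], [0, 0, 0], [0, 0, 0], [0, 0, 0], [0, 0, 0]]'

```text
clock: 26.1
eef_pos: [0.4139, 0.223, 0.3585]
ee_rot: [-0.441, 0.553, -0.44, -0.553]
contact_force: [1.2, 0.3, -6.7]
grip_width: 0.197
```

Run:
```python
from h import *
delta((.4139,.2231,.3579))
T=tool();w=read_camera("wrist");save(w,"wrist11.png",None,1.5)
s=read_camera("scene");p=read_camera("top")
def X(q): # expected tray point in world given TCP
    y=.228;c,n=np.cos(y),np.sin(y);return T[:3,3]+np.array([c*q[0]-n*q[1]+.0005,n*q[0]+c*q[1],q[2]-.2649])
ims=[]
t=np.linspace(0,2*np.pi,40)
for P,crop,nm,k in((s,(280,90,480,270),"fs.png",3.3),(p,(150,180,330,320),"ft.png",4)):
    im=P["pixels"].copy()
    def line(pts,col): cv2.polylines(im,[np.round(proj(P,np.array(pts))*16).astype(int)],True,col,1,shift=4)
    line([X((a,b,.018)) for a,b in((.129,.067),(.129,-.067),(-.129,-.067),(-.129,.067))],(255,0,0))
    line([X((a,b,0)) for a,b in((.129,.067),(.129,-.067),(-.129,-.067),(-.129,.067))],(255,150,0))
    line([X((.08+.022*np.cos(u),.022*np.sin(u),.01)) for u in t],(0,0,255))
    line([X((.08+.022*np.cos(u),.022*np.sin(u),.066)) for u in t],(0,160,255))
    line([(.4924+.01*np.cos(u),.241+.01*np.sin(u),.043) for u in t],(0,255,0))
    c=im[crop[1]:crop[3],crop[0]:crop[2],::-1]; cv2.imwrite("pics/"+nm,cv2.resize(c,None,fx=k,fy=k,interpolation=cv2.INTER_CUBIC))
    save(P,"raw_"+nm,crop,k)
```

```text
pos [0.4139 0.223  0.3585] x [ 4.e-04  4.e-04 -1.e+00] yaw(y) -2.9155 dp cm [0.06 0.   0.01]
q [ 0.84  0.16 -0.43  0.   -0.98 -0.61] F [ 1.2  0.3 -6.7] w 0.197 t 26.1
```

View pics/wrist11.png

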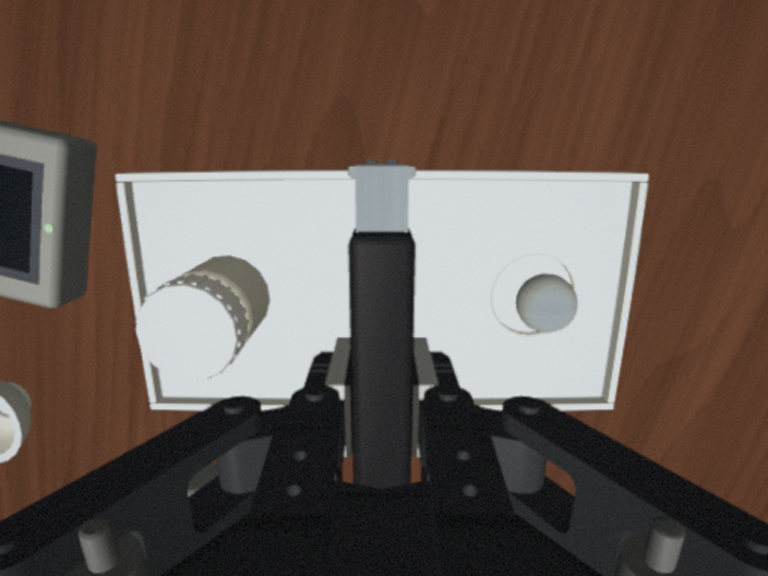

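View pics/fs.png

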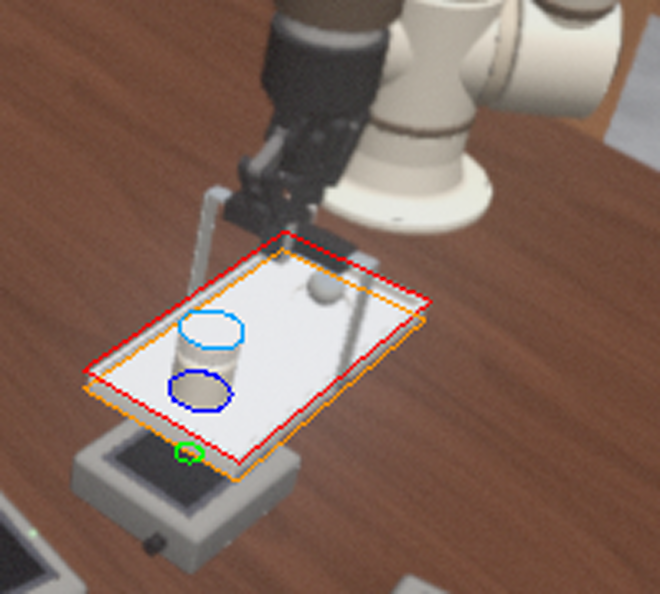

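View pics/ft.png

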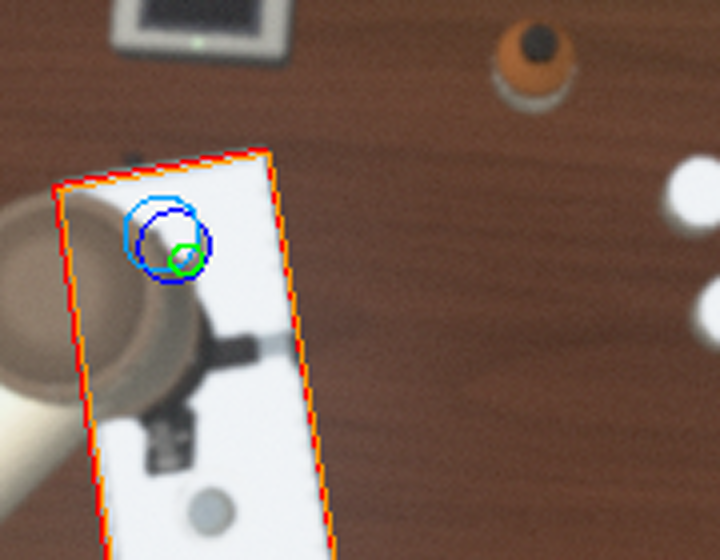

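The predicted tray outline, jar rings and window mark line up with both pictures. I'll hold for one call to settle, then hand in.

arm_command --hand '[1, 1, 1, 1, 1, 1, 1, 1, 1, 1]' --dp '[[0, 0, 0], [0, 0, 0], [0, 0, 0], [0, 0, 0], [0, 0, 0], [0, 0, 0], [0, 0, 0], [0, 0, 0], [0, 0, 0], [0, 0, 0]]' --rot '[[0, 0, 0], [0, 0, 0], [0, 0, 0], [0, 0, 0], [0, 0, 0], [0, 0, 0], [0, 0, 0], [0, 0, 0], [0, 0, 0], [0, 0, 0]]'

```text
clock: 27.25
eef_pos: [0.4139, 0.2229, 0.3582]
ee_rot: [-0.44, 0.553, -0.44, -0.553]
contact_force: [-0.2, -0.7, -6.3]
grip_width: 0.192
```

Run:
```python
from h import *
delta((.4139,.2231,.3579));print(abs(state()["dq"]).max())
print(hand_in())
```

```text
pos [0.4139 0.2229 0.3582] x [-0.e+00 -1.e-04 -1.e+00] yaw(y) -2.9156 dp cm [ 0.03 -0.    0.02]
q [ 0.84  0.16 -0.43  0.   -0.98 -0.61] F [-0.2 -0.7 -6.3] w 0.192 t 27.25
0.001824926869636531
the job is handed in; nothing more can be done
None
```

I set the leftmost jar down upright over the tray's read opening and let go. I then lifted the tray by its grip and carried it level to the reader nearest the base. I handed in at 27 s with the tray held still over the glass.

**Last checks:**
- **Height and level:** the underside is about 5.0 cm above the glass. The tool points straight down, joint speeds are near zero, and the load of about 6 N shows the tray is hanging free.
- **Centring:** the opening sits over the window centre to within a few millimetres. The predicted tray and jar outlines matched the scene view; the top view confirmed the tray outline but the arm hid the jar there.
- **Jar and ball:** the wrist views from lift to finish show the jar unmoved over the opening and the ball still in its pocket.
- **Bystanders:** the rack, bottle and mortar looked unmoved in the scene view taken before the final descent.

**Disagreements:** estimates of the opening's position from different views spread by several millimetres (up to about 1 cm in y for the poorest one). I used about their middle. A rough reading of the lid in the scene view was also about 1 cm off in y before placing. I put that down to a badly picked pixel, and the later overlay showed the jar on its seat to about 2 mm.

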